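Lock the service panel of a cabinet with its quarter-turn cam

TASK

With the fingertips, push the loose light-wood service panel on the back of the cabinet by its batten, away from the orange dial, until it is fully home against the end stop. Only then set a fingertip in the slot of the orange dial and turn it clockwise a quarter turn to its stop, so that the steel tongue locks the panel; then move clear. Only push the panel, never lift or tip it, and leave everything else lying on the cabinet and the bench where it is.

Things in the scene. Friction and masses are not known exactly. Their poses are not given: they have to be found in the camera images.
- cabinet: fixed shallow wooden cabinet lying face down, 337 (x) x 300 (y) x 100 mm high; origin under its centre, on the bench. Its back is a deck at z = 100 mm with an opening; two dark rails 12 mm high along x (inner faces at y = +-87 mm, from x = -63 mm on) guide the panel to an end stop 12 mm high whose face is at x = +148.5 mm. The cam's axis stands at x = -93.5 mm, y = 0.
- panel: loose light-wood panel 150 (x) x 170 (y) x 10 mm, 0.3 to 0.6 kg, flat on the deck between the rails, 2 mm play each side; origin under its centre. Starts 25 to 42 mm short of the stop; slides along the cabinet's +x. Fully home its origin is at x = +73.5 mm in the cabinet's frame. Push it by the dark batten across it: 16 mm along x, 80 mm along y, 24 mm above the panel's upper face.
- batten (a point): middle of the upper edge of the batten's face that looks to the dial (panel's -x face), 34 mm above the deck and 24 mm above the panel's upper face; axes as the panel's: push along +x.
- dial (a point): centre of the top of the orange dial, on its upright turning axis, 32 mm above the deck; turns with the cam. The dial is about 90 mm across; an open-ended straight slot 32 mm wide, 14 mm deep (floor 14 mm below this point) runs right across it through the centre, along this point's y axis. The steel tongue below the dial points along this point's +y.
- tongue_tip (a point): tip of the cam's flat steel tongue (22 mm wide, 1 to 9 mm above the deck), 88 mm from the turning axis; locked, it stands about 4 mm behind the near edge of the fully home panel, so that the panel cannot slide back.
- cam (a joint): angle of the cam, rad: 0 open (tongue and slot along the cabinet's y, tongue to its +y side), grows clockwise seen from above, pi/2 locked, against its stop (tongue along the cabinet's +x). Starts at 0 to 0.25. Friction 0.12 N m, no spring: it stays where it is left.
- tape: roll of blue masking tape, 60 mm across, 24 mm high, lying on the cabinet's back near the dial; origin under its centre. Leave alone.
- sanding_block: red hand sanding block 90 x 32 x 23 mm, lying on the cabinet's back beside the left guide rail; origin under its centre. Leave alone.
- bowl: translucent plastic bowl, 170 mm across, 75 mm high, on the bench to the left. Leave alone.
- stain_jar: amber jar with steel lid, 68 mm across, 85 mm high, on the bench to the right. Leave alone.
- glue: yellow glue bottle with red cap, 54 mm across, 150 mm high, on the bench to the right. Leave alone.
- screwdriver: screwdriver lying on the bench to the right. Leave alone.
- brush: brush lying on the bench to the left. Leave alone.
Mind the look-alikes: they are no part of the job. What is shaped like the panel but pink is not meant.

How it is judged:
By the outcome, as a careful person would: the job done as asked, in the order asked, and still so for the second after the job is handed in, with the robot touching nothing.
It also fails if it takes over 48 s, if anything falls off the work surface, if the arm or the gripper's body presses on something with over 40 N, if the wrist force passes 120 N, or if a joint passes its speed limit or range.

ROBOT

A 6-joint arm with a two-finger parallel gripper is mounted at the origin on the work surface. World frame = base frame: x ahead of the robot, y to its left, z up, the work surface at z = 0. Lengths are in m, angles in rad, forces in N, time in s.
With the tool pointing down it reaches from about 0.4 to 0.825 m from the base axis. Payload 7 kg.
Tool frame: the origin (TCP) lies midway between the tips of the shut fingers; the grasp point (between the pads) lies 19 mm behind it; x points along the fingers, z is the direction in which the jaws open and shut, and the axes are right-handed (so a half turn about x gives the same grasp; the last joint's range is limited). The gripper opens to 85 mm and grips with 20 to 120 N. Pads are 22 mm wide; open, the fingers measure 114 mm over their backs; the gripper's body (76 mm by 85 mm) begins 54 mm behind the grasp point. The pads swing forward as they close: fully open they stand 13 mm farther back than shut.
Start: joints at [-0.916, 0.359, 0.012, 0, -1.224, -0.288], TCP at [0.242, -0.63, 0.231] pointing down, gripper open.
Joint ranges: [-3.07, 3.07], [-1.43, 2.12], [-1.02, 1.25], [-3.03, 1.67], [-3.05, -0], [-3.03, 3.03]. Speed limits (rad/s): [2.39, 2.39, 3.01, 3.14, 3.14, 3.14].

INTERFACE

Orientations are given as a rotation vector (axis times angle).
In Python, from station import bot gives the robot as it stands.
- The arm moves only by the tool send_rows, never from a script. Its argument "plan" is one flat list of numbers, 7 for each row, row after row: the shift along the tool's x, y, z in cm, then the turn, a rotation vector about the tool's x, y, z in rad, then the opening, from -1 (shut) to 1 (fully open). In form: [x, y, z, wx, wy, wz, jaw, x, y, z, wx, wy, wz, jaw, ...]. A call has 1 to 20 rows; each row shifts and turns the pose as measured when the row begins, along the tool's axes as they then stand; what a row does not reach is not made up. A row lasts 1/8 s, in which the tool goes at most 62.5 mm and 10.7 degrees, less where a joint would pass 70% of its speed; a pose out of reach is approached as far as the arm can. A call is refused whole if a number of a shift passes 6.25 or a number of a turn 0.188, either way. A call with a gripper value outside its range is refused whole. The fingers move at their own pace and stop on an object; the grip force is fixed at half the most. Time passes only in rows, so rows that do not move let the fingers close. It gives the time, the measured TCP pose, the force and the opening at its end, in the units of the state.
- bot.observe(): the state, without advancing time (a new reading comes with each control period).
- bot.get_image(name): name is "side" or "top"; returns a dict with "pixels" (480x640x3 uint8, red, green, blue), "range_z" (480x640 float32, m along the optical axis (not along the pixel's ray), 0 where there is no reading), "camera_matrix" (3x3 intrinsics, pixels), "extrinsics" (4x4, takes a point from camera to world coordinates). Camera axes: x right, y down, z forward; pixel columns grow to the right and rows downward; lengths in m; the calibration is good to about 2 mm. A picture is of the moment at which its call begins.
- bot.hand_in(): hands the job in, once; it reports no verdict.
The state is a dict: "time": time; "q": joint angles; "qvel": joint speeds; "tau": joint torques, N m; "tcp_pos": TCP position; "tcp_rot": TCP orientation; "wrist_force": force on the tool from outside, world axes, zero at the start; "ft_torque": the same for the moment, N m; "gripper_width": opening from 0.0 (shut) to 1.0 (fully open).
Only numpy, scipy, OpenCV 4.12 (cv2) and the standard library are available. Lean on these libraries where they do the work, as an engineer would, in place of code of your own. Each camera call takes 0.05 s, during which the arm holds its last target. There are 200 camera calls.

## Working session

There is one attempt and no reset: what is moved stays moved. The work goes in short steps, Python scripts to look and compute and a tool call to move; the robot and the scene stay as the last step left them, time stands still between calls to the robot, and variables do not carry over. Pictures are saved under pics/ and viewed, about 8 in all and at most 12, crops included, and the job is handed in when it is done.

Besides the shell and the picture viewer there is one more tool, called by a JSON object that holds its "method" and its "body", one argument or row to a line. send_rows: Moves the arm, as the interface text tells. Its arguments: {"type":"object","properties":{"plan":{"type":"array","items":{"type":"number"}}},"required":["plan"]}

```bash
mkdir -p pics; ls; python3 - <<'E'
from station import bot
import cv2,numpy as np
o=bot.observe();print({k:np.round(v,3).tolist() for k,v in o.items()})
for n in("top","side"):
    d=bot.get_image(n);cv2.imwrite(f"pics/{n}0.png",d["pixels"][:,:,::-1]);np.savez(f"{n}0.npz",**d)
    print(n,d["camera_matrix"].round(1).tolist(),d["extrinsics"].round(3).tolist())
E
```

```text
pics
{'time': 0.0, 'q': [-0.916, 0.359, 0.011, -0.0, -1.224, -0.288], 'qvel': [-0.001, -0.001, 0.001, 0.002, -0.001, 0.0], 'tau': [-0.0, -58.333, 29.341, 6.937, -0.006, 0.0], 'tcp_pos': [0.242, -0.63, 0.23], 'tcp_rot': [-1.472, 1.012, 1.475], 'wrist_force': [0.077, -0.296, 0.373], 'ft_torque': [0.014, 0.038, -0.066], 'gripper_width': 0.998}
top [[480.2, 0.0, 310.8], [0.0, 480.2, 236.5], [0.0, 0.0, 1.0]] [[0.009, -0.988, 0.152, 0.319], [-1.0, -0.01, -0.005, 0.029], [0.006, -0.152, -0.988, 1.309], [0.0, 0.0, 0.0, 1.0]]
side [[580.3, 0.0, 319.1], [0.0, 580.3, 241.4], [0.0, 0.0, 1.0]] [[-0.695, -0.441, 0.568, -0.227], [-0.719, 0.413, -0.56, 0.73], [0.012, -0.797, -0.604, 0.903], [0.0, 0.0, 0.0, 1.0]]
```

View pics/top0.png

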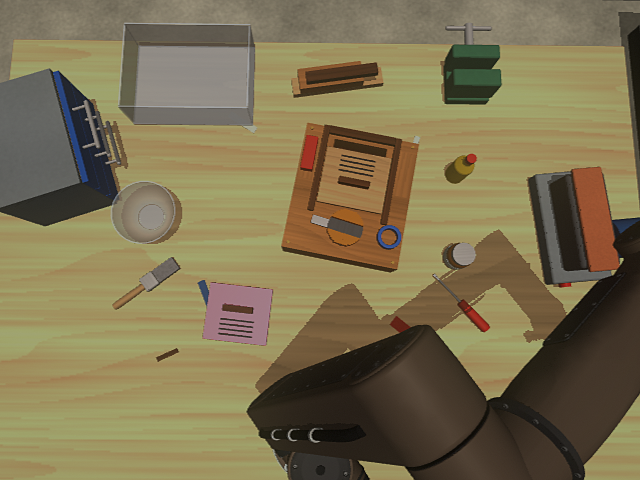

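View pics/side0.png

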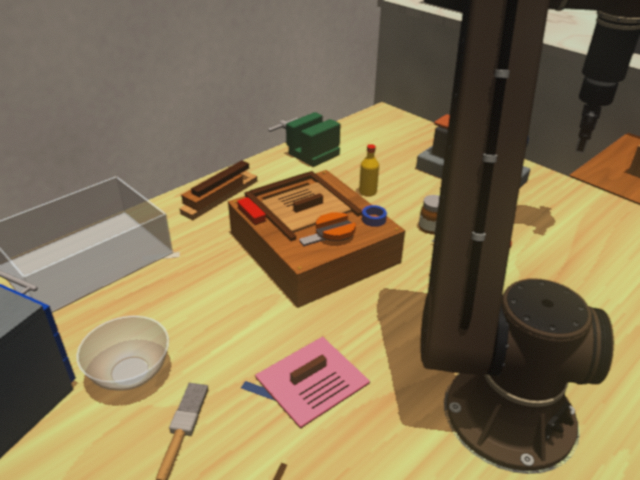

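The top view shows the cabinet at (350,195) with its +x pointing up in the image. The batten is at (353,182), the dial at (345,227) with its tongue to the left at (320,221), the tape at (389,237) and the block at (309,152). The side view agrees. Next I'll measure from the top view.

```bash
cat > h.py <<'E'
import numpy as np,cv2
from station import bot
def cloud(d):
    K=d["camera_matrix"];E=d["extrinsics"];z=d["range_z"]
    v,u=np.mgrid[:480,:640]
    P=np.stack([(u-K[0,2])/K[0,0]*z,(v-K[1,2])/K[1,1]*z,z],-1)
    return P@E[:3,:3].T+E[:3,3]
def comps(mask,P,minn=15):
    n,l,s,c=cv2.connectedComponentsWithStats(mask.astype(np.uint8))
    for i in range(1,n):
        if s[i,4]>=minn: yield s[i,4],c[i].round(0),np.median(P[l==i],0).round(4),P[l==i]
E
python3 - <<'E'
from h import *
d=np.load("top0.npz");P=cloud(d);px=d["pixels"]
hsv=cv2.cvtColor(px,cv2.COLOR_RGB2HSV)
R=np.zeros((480,640),bool);R[115:280,270:430]=1
Z=P[...,2];m=R&(Z>.09)&(Z<.106)
r=cv2.minAreaRect(P[m][:,:2].astype(np.float32));print("deck",r,np.median(Z[m]))
c=np.array(r[0]);a=np.deg2rad(r[2])
# choose axis nearest world +x
a=min([a+k*np.pi/2 for k in range(-4,4)],key=abs);print("yaw",a)
ex=np.array([np.cos(a),np.sin(a)]);ey=np.array([-ex[1],ex[0]])
loc=np.stack([(P[...,:2]-c)@ex,(P[...,:2]-c)@ey,Z],-1)
hi=R&(Z>.115)
for n,cc,md,q in comps(hi,loc): print("hi",n,cc,md,q.min(0).round(3),q.max(0).round(3))
o=R&(hsv[...,0]>8)&(hsv[...,0]<18)&(hsv[...,1]>200)&(hsv[...,2]>150)&(Z>.12)
print("orange",o.sum());q=loc[o]
print(cv2.minEnclosingCircle(q[:,:2].astype(np.float32)),np.median(q[:,2]))
g=R&(hsv[...,1]<60)&(hsv[...,2]>60)&(Z>.1)
for n,cc,md,q in comps(g,loc):
    print("grey",n,cc,md,cv2.minAreaRect(q[:,:2].astype(np.float32)))
im=cv2.resize(px[115:280,270:430],None,fx=3.6,fy=3.6,interpolation=cv2.INTER_CUBIC);cv2.imwrite("pics/c0.png",im[:,:,::-1])
E
```

```text
deck ((0.6176772713661194, -0.07929760217666626), (0.3014081120491028, 0.3383248448371887), 79.1343002319336) 0.09955975221956748
yaw -0.18964223648594292
hi 428 [309. 152.] [0.0799 0.1271 0.1222] [-0.314  0.05   0.116] [0.127 0.144 1.309]
hi 251 [354. 182.] [0.022  0.0003 0.1324] [-0.314 -0.04   0.115] [0.034 0.05  1.309]
hi 985 [345. 227.] [-0.0924  0.0004  0.1293] [-0.314 -0.044  0.115] [-0.049  0.05   1.309]
hi 246 [389. 236.] [-0.0953 -0.1109  0.1226] [-0.314 -0.141  0.115] [-0.064  0.05   1.309]
orange 156
((-0.18332810699939728, 0.017291365191340446), 0.13498874008655548) 0.13165474819669487
grey 524 [338. 225.] [-0.0904  0.0158  0.1164] ((-0.18453076481819153, 0.005986765027046204), (0.24166178703308105, 0.12881793081760406), 9.3165283203125)
```

View pics/c0.png

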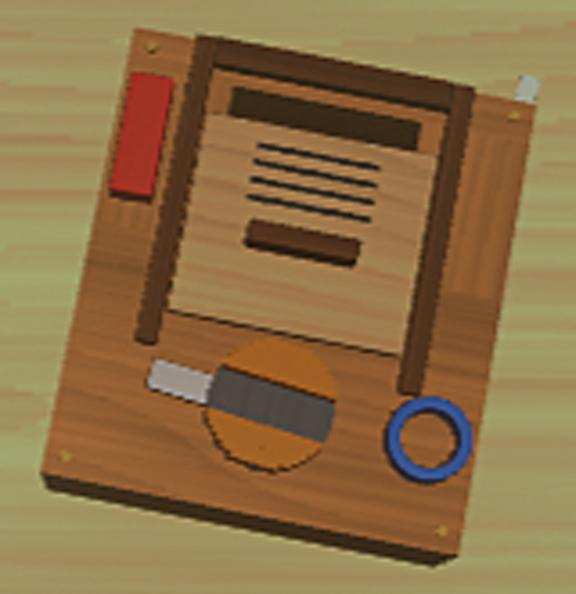

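The crop confirms the layout: slot tilted about 0.12 rad to the cabinet, tongue tip to the left at (150,372), batten at (300,243) and a gap to the stop. Dial and cabinet positions agree to about 1 mm. I plan to use the half-open fingers, spread along cabinet y, both to push the batten at two points and to turn the dial as a couple in its slot.

```bash
cat >> h.py <<'E'
from scipy.spatial.transform import Rotation as Ro
C=np.array([.6177,-.0793]);A=-.1896
ex=np.array([np.cos(A),np.sin(A)]);ey=np.array([-ex[1],ex[0]])
def go(lx,ly,z,phi=0.):
    "target local x,y, height; phi = clockwise angle of finger spread from cabinet y"
    o=bot.observe();R=Ro.from_rotvec(o["tcp_rot"]).as_matrix();p=np.array(o["tcp_pos"])
    t=np.r_[C+lx*ex+ly*ey,z];d=np.array([np.cos(A+np.pi/2-phi),np.sin(A+np.pi/2-phi),0])
    zz=R[:,2];cur=np.arctan2(zz[1],zz[0]);des=np.arctan2(d[1],d[0])
    w=-(des-cur);w=(w+np.pi/2)%np.pi-np.pi/2   # about tool x(down): clockwise positive
    l=p[:2]-C
    print("t",round(o["time"],2),"local",np.round([l@ex,l@ey,p[2]],4),"tool x",R[:,0].round(3),"tool z",zz.round(2))
    print("shift cm (tool axes)",(R.T@(t-p)*100).round(2),"turn wx",round(w,3),"q",np.round(o["q"],2),"F",np.round(o["wrist_force"],1),"gw",round(o["gripper_width"],3))
E
python3 -c "
from h import *
go(-.015,0,.23)"
```

```text
t 0.1 local [-0.2653 -0.6114  0.2304] tool x [-0.001  0.001 -1.   ] tool z [-0.36  0.93  0.  ]
shift cm (tool axes) [  0.09 -53.54  38.7 ] turn wx 0.556 q [-0.92  0.36  0.01 -0.   -1.22 -0.29] F [-0.5 -0.2  0.8] gw 0.997
```

{"method": "send_rows", "body": {
  "plan": [0,-4.4,3.2,0,0,0,0,0,-4.4,3.2,0,0,0,0,0,-4.4,3.2,0,0,0,0,0,-4.4,3.2,0,0,0,0,0,-4.4,3.2,0,0,0,0,0,-4.4,3.2,0,0,0,0,0,-4.4,3.2,0,0,0,0,0,-4.4,3.2,0,0,0,0,0,-4.4,3.2,0,0,0,0,0,-4.4,3.2,0,0,0,0,0,-4.4,3.2,0,0,0,0,0,-4.4,3.2,0,0,0,0,0,0,0,0.139,0,0,0,0,0,0,0.139,0,0,0,0,0,0,0.139,0,0,0,0,0,0,0.139,0,0,0,0,0,0,0,0,0,0]
}}

```text
time: 2.22
tcp_pos: [0.6053, -0.0619, 0.2233]
tcp_rot: [-1.047, 1.305, 1.067]
wrist_force: [0.6, -0.3, -1.0]
gripper_width: 0.501
```

```bash
python3 -c "
from h import *
go(-.015,0,.16)"
```

```text
t 2.23 local [-0.0154  0.0147  0.2233] tool x [-0.012  0.005 -1.   ] tool z [0.2  0.98 0.  ]
shift cm (tool axes) [ 6.32 -0.15 -1.49] turn wx -0.016 q [ 0.21  0.26 -0.14 -0.01 -1.18 -1.99] F [ 0.6 -0.3 -1. ] gw 0.501
```

Clockwise turning lowers q6, which is already at -1.99. I'll make the half turn first to leave wrist room.

{"method": "send_rows", "body": {
  "plan": [0,0,-1.5,0,0,0,0,0,0,0,-0.186,0,0,0,0,0,0,-0.186,0,0,0,0,0,0,-0.186,0,0,0,0,0,0,-0.186,0,0,0,0,0,0,-0.186,0,0,0,0,0,0,-0.186,0,0,0,0,0,0,-0.186,0,0,0,0,0,0,-0.186,0,0,0,0,0,0,-0.186,0,0,0,0,0,0,-0.186,0,0,0,0,0,0,-0.186,0,0,0,0,0,0,-0.186,0,0,0,0,0,0,-0.186,0,0,0,0,0,0,-0.186,0,0,0,0,0,0,-0.186,0,0,0,0,0,0,-0.186,0,0,0,0,0,0,-0.186,0,0,0,0,0,0,0,0,0,0]
}}

```text
time: 4.6
tcp_pos: [0.596, -0.0923, 0.2216]
tcp_rot: [1.314, 1.149, -1.331]
wrist_force: [0.8, 0.5, 0.0]
gripper_width: 0.498
```

```bash
python3 -c "
from h import *
go(-.018,0,.145)"
```

```text
t 4.6 local [-0.0188 -0.0169  0.2216] tool x [-0.017  0.005 -1.   ] tool z [-0.15 -0.99 -0.  ]
shift cm (tool axes) [ 7.66  0.28 -1.67] turn wx 0.039 q [ 0.17  0.26 -0.15 -0.01 -1.18  1.26] F [0.8 0.5 0. ] gw 0.498
```

{"method": "send_rows", "body": {
  "plan": [0,0.3,-1.7,0.039,0,0.018,0,2.5,0,0,0,0,0,0,2.5,0,0,0,0,0,0,2.0,0,0,0,0,0,0,0,0,0,0,0,0,0]
}}

```text
time: 5.22
tcp_pos: [0.6015, -0.0778, 0.1505]
tcp_rot: [1.364, 1.102, -1.359]
wrist_force: [-1.0, -0.5, -0.5]
gripper_width: 0.5
```

```bash
python3 - <<'E'
from h import *
go(-.018,0,.115)
a=bot.get_image("side");b=bot.get_image("top")
x=cv2.resize(a["pixels"][150:290,220:420],(600,420));y=cv2.resize(b["pixels"][115:280,270:430],(400,412));y=cv2.copyMakeBorder(y,0,8,0,0,0)
cv2.imwrite("pics/c1.png",np.hstack([x[:, :390],y])[:,:,::-1])
E
```

```text
t 5.22 local [-0.0162 -0.0016  0.1505] tool x [ 0.003  0.002 -1.   ] tool z [-0.21 -0.98 -0.  ]
shift cm (tool axes) [ 3.55 -0.19 -0.14] turn wx -0.02 q [ 0.19  0.31 -0.26 -0.   -1.    1.17] F [-1.  -0.5 -0.5] gw 0.5
```

View pics/c1.png

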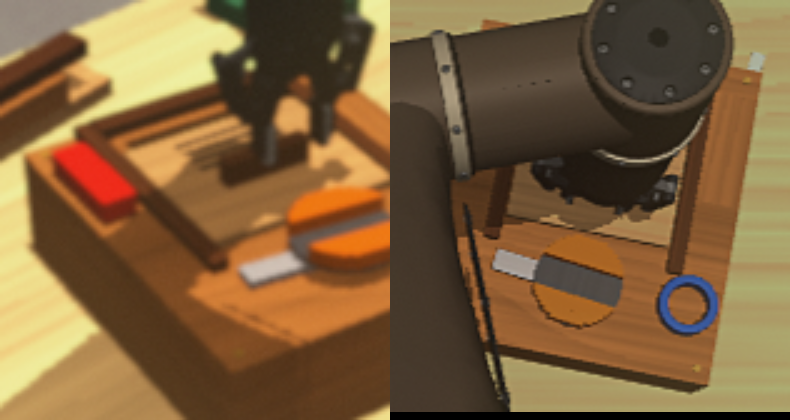

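The fingers straddle a point just short of the batten, in front of its dial-side face, and nothing has been touched. I'll lower them and watch the force.

{"method": "send_rows", "body": {
  "plan": [0.5,-0.2,-0.1,-0.02,0,0,0,1.0,0,0,0,0,0,0,1.0,0,0,0,0,0,0,1.0,0,0,0,0,0,0,0,0,0,0,0,0,0]
}}

```text
time: 5.95
tcp_pos: [0.6021, -0.0762, 0.117]
tcp_rot: [1.352, 1.11, -1.338]
wrist_force: [-0.6, -0.6, -0.7]
gripper_width: 0.5
```

{"method": "send_rows", "body": {
  "plan": [0,0.8,0,0,0,0,0,0,0.8,0,0,0,0,0,0,0.6,0,0,0,0,0,0,0.6,0,0,0,0,0]
}}

```text
time: 6.45
tcp_pos: [0.6309, -0.0818, 0.1177]
tcp_rot: [1.352, 1.111, -1.339]
wrist_force: [-3.6, 1.5, 1.9]
gripper_width: 0.5
```

```bash
python3 -c "
from h import *
go(.02,0,.116)"
```

```text
t 6.45 local [1.350e-02 1.000e-04 1.177e-01] tool x [ 0.008  0.002 -1.   ] tool z [-0.19 -0.98 -0.  ]
shift cm (tool axes) [0.17 0.65 0.01] turn wx 0.002 q [ 0.18  0.38 -0.23 -0.   -0.95  1.21] F [-3.6  1.5  1.9] gw 0.5
```

{"method": "send_rows", "body": {
  "plan": [0,0.5,0,0,0,0,0,0,0.5,0,0,0,0,0,0,0.4,0,0,0,0,0]
}}

```text
time: 6.82
tcp_pos: [0.6447, -0.0847, 0.1177]
tcp_rot: [1.351, 1.112, -1.341]
wrist_force: [-4.2, 0.6, 2.1]
gripper_width: 0.499
```

{"method": "send_rows", "body": {
  "plan": [0,0.3,0,0,0,0,0,0,0.3,0,0,0,0,0]
}}

```text
time: 7.08
tcp_pos: [0.6509, -0.0859, 0.1177]
tcp_rot: [1.351, 1.112, -1.341]
wrist_force: [-3.6, 1.0, 1.6]
gripper_width: 0.504
```

```bash
python3 - <<'E'
from h import *
go(.05,0,.116)
d=bot.get_image("top");P=cloud(d);px=d["pixels"]
im=cv2.resize(px[115:280,270:430],None,fx=3.6,fy=3.6,interpolation=cv2.INTER_CUBIC);cv2.imwrite("pics/c2.png",im[:,:,::-1])
E
```

```text
t 7.08 local [ 0.0338 -0.0003  0.1177] tool x [ 0.006  0.002 -1.   ] tool z [-0.19 -0.98 -0.  ]
shift cm (tool axes) [ 0.18  1.62 -0.02] turn wx 0.001 q [ 0.16  0.41 -0.18 -0.   -0.97  1.22] F [-3.6  1.   1.6] gw 0.504
```

View pics/c2.png

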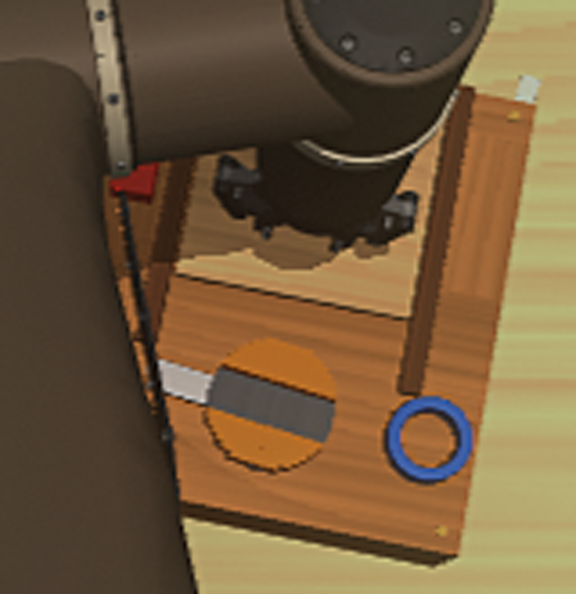

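The panel's near edge is now at about (351,198) full-frame and has moved well up the opening, but there's no stop force yet. I'll continue in small steps.

{"method": "send_rows", "body": {
  "plan": [0,0.3,0,0,0,0,0,0,0.3,0,0,0,0,0]
}}

```text
time: 7.38
tcp_pos: [0.6573, -0.0871, 0.1176]
tcp_rot: [1.351, 1.112, -1.341]
wrist_force: [-4.3, -0.2, 2.5]
gripper_width: 0.5
```

{"method": "send_rows", "body": {
  "plan": [0,0.3,0,0,0,0,0,0,0.3,0,0,0,0,0]
}}

```text
time: 7.62
tcp_pos: [0.6594, -0.0878, 0.1173]
tcp_rot: [1.347, 1.118, -1.348]
wrist_force: [-18.2, 6.6, 13.2]
gripper_width: 0.498
```

{"method": "send_rows", "body": {
  "plan": [0,0.3,0,0,0,0,0,0,0.3,0,0,0,0,0]
}}

```text
time: 7.88
tcp_pos: [0.6592, -0.0879, 0.1172]
tcp_rot: [1.342, 1.126, -1.357]
wrist_force: [-16.0, 6.2, 12.2]
gripper_width: 0.496
```

The arm stalled with the force rising to about 18 N, so the panel is at the stop. I'll back off level, raise, and check its edge from above the dial.

{"method": "send_rows", "body": {
  "plan": [0,-0.4,0,0,0,0,0,0,-0.8,0,0,0,0,0,-1.5,-0.5,0,0,0,0,0,-2.5,-2,0,0,0,0,0,-2,-3,0,0,0,0,0,0,-3,0,0,0,0,0,0,-3,0,0,0,0,0,0,0,0,0,0,0,0]
}}

```text
time: 8.88
tcp_pos: [0.5361, -0.0638, 0.1869]
tcp_rot: [1.349, 1.118, -1.345]
wrist_force: [0.1, 0.2, 1.0]
gripper_width: 0.499
```

```bash
python3 - <<'E'
from h import *
go(-.0935,0,.15,.12)
for n in("top","side"):
    d=bot.get_image(n);P=cloud(d);px=d["pixels"];np.savez(n+"3.npz",**d)
    if n=="top":
        im=cv2.resize(px[115:280,270:430],None,fx=3.6,fy=3.6,interpolation=cv2.INTER_CUBIC)
    else: im=cv2.resize(px[150:310,210:430],(800,582),interpolation=cv2.INTER_CUBIC)
    cv2.imwrite(f"pics/{n}3.png",im[:,:,::-1])
E
```

```text
t 8.88 local [-8.300e-02 -1.000e-04  1.869e-01] tool x [-0.     0.004 -1.   ] tool z [-0.19 -0.98 -0.  ]
shift cm (tool axes) [ 3.69 -1.04  0.  ] turn wx 0.122 q [ 0.24  0.17 -0.35 -0.   -1.05  1.14] F [0.1 0.2 1. ] gw 0.499
```

View pics/side3.png

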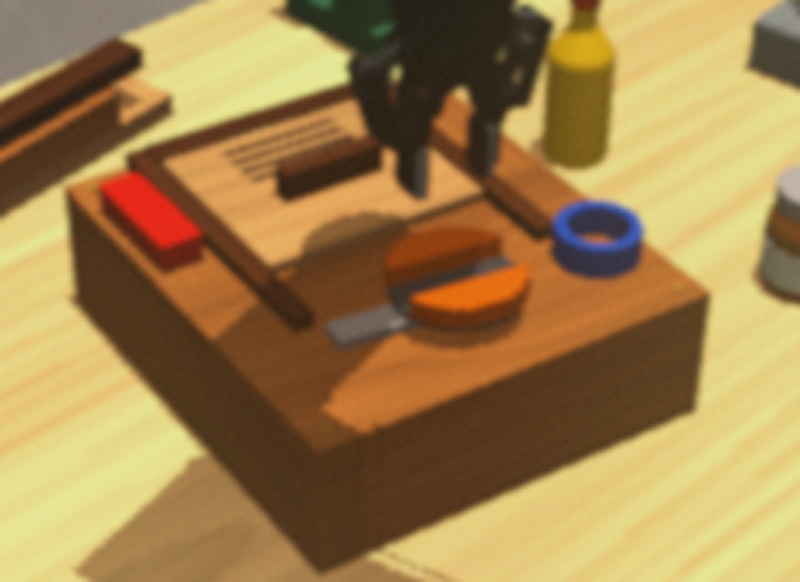

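The panel appears flush to the stop, near edge from crop (272,266) to (485,190); the tape and block haven't moved. I'll cast rays to check the numbers and get the cam angle.

```bash
python3 - <<'E'
from h import *
def ray(f,u,v,z):
    d=np.load(f);K=d["camera_matrix"];E=d["extrinsics"]
    r=E[:3,:3]@[(u-K[0,2])/K[0,0],(v-K[1,2])/K[1,1],1];o=E[:3,3]
    p=o+r*(z-o[2])/r[2];l=p[:2]-C;return np.array([l@ex,l@ey])
print("edge",[ray("side3.npz",210+x/3.636,150+y/3.636,.11).round(4) for x,y in((272,266),(485,190))])
print("batten top -x edge",[ray("side3.npz",210+x/3.636,150+y/3.636,.134).round(4) for x,y in((280,180),(378,150))])
f=lambda x,y,z:ray("top0.npz",270+x/3.6,115+y/3.6,z)
for a,b,z in(((222,367),(335,402),.132),((213,400),(322,441),.132),((160,359),(215,374),.109)):
    p,q=f(*a,z),f(*b,z);e=p-q;print(p.round(3),q.round(3),"cam",np.arctan2(e[0],e[1]).round(3))
E
```

```text
edge [array([-0.0082,  0.0835]), array([-0.0083, -0.0854])]
batten top -x edge [array([0.0448, 0.0454]), array([ 0.0416, -0.0303])]
[-0.076  0.037] [-0.085 -0.044] cam 0.106
[-0.1    0.039] [-0.114 -0.04 ] cam 0.166
[-0.075  0.081] [-0.078  0.041] cam 0.071
```

Edge reads -8 mm against -1.5 expected, but hand-picked pixels are coarse. I'll check with depth profiles, using the rail end (-63 mm) and stop face (148.5 mm) as references.

```bash
python3 - <<'E'
from h import *
for n in("side","top"):
    d=np.load(n+"3.npz");P=cloud(d);L=np.stack([(P[...,:2]-C)@ex,(P[...,:2]-C)@ey,P[...,2]],-1)[100:330,200:440].reshape(-1,3)
    def prof(y0,y1,a,b,lab,st=.004):
        m=(L[:,1]>y0)&(L[:,1]<y1)&(L[:,2]<.15)&(L[:,2]>.08)
        print(n,lab,[(round(x*1e3),round(1e3*np.median(L[m&(abs(L[:,0]-x)<st/2),2]),1)) for x in np.arange(a,b,st) if (m&(abs(L[:,0]-x)<st/2)).sum()>2])
    prof(-.08,-.05,-.03,.02,"edge right");prof(.05,.08,-.03,.02,"edge left")
    prof(.09,.097,-.08,-.04,"railL");prof(-.097,-.09,-.08,-.04,"railR")
    prof(-.07,.07,.12,.165,"stop");prof(-.03,.03,.03,.085,"batten")
E
```

```text
side edge right [(-30, np.float64(98.1)), (-26, np.float64(99.6)), (-22, np.float64(100.4)), (-18, np.float64(98.6)), (-14, np.float64(98.8)), (-10, np.float64(98.4)), (-6, np.float64(100.1)), (-2, np.float64(105.2)), (2, np.float64(107.3)), (6, np.float64(108.0)), (10, np.float64(108.2)), (14, np.float64(108.7)), (18, np.float64(108.8))]
side edge left [(-30, np.float64(98.5)), (-26, np.float64(98.1)), (-22, np.float64(98.9)), (-18, np.float64(98.8)), (-14, np.float64(98.9)), (-10, np.float64(97.7)), (-6, np.float64(102.8)), (-2, np.float64(105.9)), (2, np.float64(108.0)), (6, np.float64(108.5)), (10, np.float64(108.2)), (14, np.float64(108.2)), (18, np.float64(108.3))]
side railL [(-80, np.float64(99.0)), (-72, np.float64(98.8)), (-68, np.float64(100.7)), (-64, np.float64(105.4)), (-60, np.float64(111.6)), (-56, np.float64(110.3)), (-52, np.float64(111.1)), (-48, np.float64(109.2))]
side railR [(-76, np.float64(121.0)), (-72, np.float64(97.7)), (-68, np.float64(105.5)), (-64, np.float64(103.8)), (-60, np.float64(109.2)), (-52, np.float64(108.3)), (-44, np.float64(105.9))]
side stop
[... 505 characters left out ...]
, np.float64(132.3)), (62, np.float64(132.5)), (66, np.float64(132.0))]
top edge right []
top edge left []
top railL []
top railR [(-80, np.float64(122.8)), (-76, np.float64(121.4)), (-72, np.float64(122.5)), (-64, np.float64(104.7)), (-60, np.float64(110.2)), (-56, np.float64(111.2)), (-52, np.float64(110.5)), (-48, np.float64(110.5)), (-44, np.float64(110.7))]
top stop [(120, np.float64(110.0)), (124, np.float64(110.2)), (128, np.float64(110.9)), (132, np.float64(110.3)), (136, np.float64(109.3)), (140, np.float64(109.4)), (144, np.float64(109.5)), (148, np.float64(109.9)), (152, np.float64(111.3)), (156, np.float64(112.2)), (160, np.float64(111.3)), (164, np.float64(111.5))]
top batten []
```

View pics/top3.png

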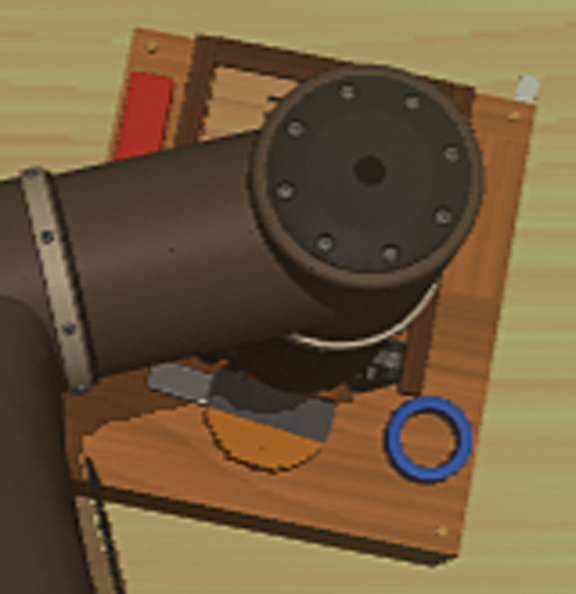

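Depth profiles put the near edge at -2 mm, with the rail-end reference reading -64 against -63. The panel top runs unbroken to the stop at 148, so the panel is home. Top view: the tape is unmoved and the fingers are just short of the dial centre. Next I'll centre on the dial, align with the slot (cam about 0.12) and descend.

{"method": "send_rows", "body": {
  "plan": [0,-1.0,0,0,0,0,0,0,0,0,0.12,0,0,0,2.0,0,0,0,0,0,0,1.5,0,0,0,0,0,0,0,0,0,0,0,0,0]
}}

```text
time: 9.6
tcp_pos: [0.5288, -0.062, 0.1504]
tcp_rot: [1.438, 1.047, -1.435]
wrist_force: [0.4, 0.1, 0.2]
gripper_width: 0.505
```

```bash
python3 - <<'E'
from h import *
go(-.0935,0,.120,.12)
d=bot.get_image("side");px=d["pixels"]
im=cv2.resize(px[180:270,270:400],(800,554),interpolation=cv2.INTER_CUBIC);cv2.imwrite("pics/s4.png",im[:,:,::-1])
E
```

```text
t 9.6 local [-0.0906  0.0002  0.1504] tool x [ 0.     0.003 -1.   ] tool z [-0.31 -0.95 -0.  ]
shift cm (tool axes) [ 3.04 -0.29  0.07] turn wx -0.003 q [ 0.25  0.2  -0.41 -0.   -0.96  1.01] F [0.4 0.1 0.2] gw 0.505
```

View pics/s4.png

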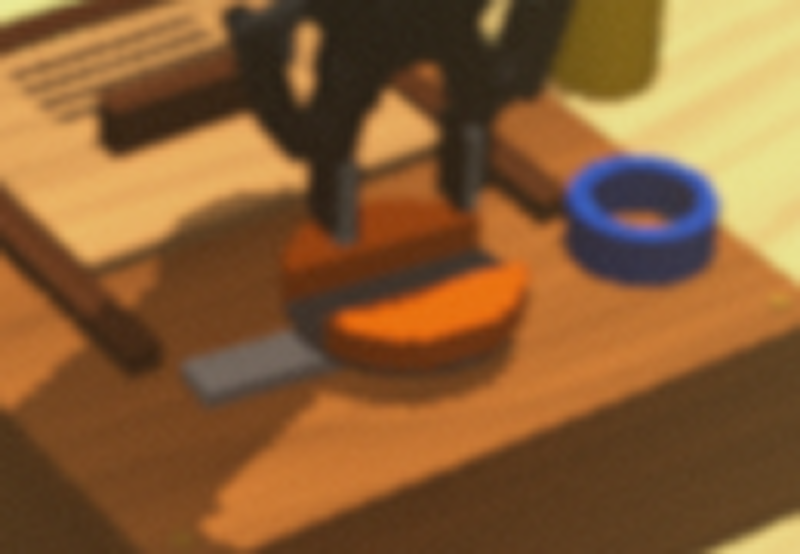

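The fingers hang above the dial, aligned with the slot; the offset in the image matches their 25 mm of height. I'll descend in steps.

{"method": "send_rows", "body": {
  "plan": [0,-0.35,0,0,0,0,0,1.0,0,0,0,0,0,0,0.8,0,0,0,0,0,0,0.4,0,0,0,0,0,0]
}}

```text
time: 10.15
tcp_pos: [0.5266, -0.0607, 0.1291]
tcp_rot: [1.44, 1.046, -1.431]
wrist_force: [-0.2, 0.5, 0.9]
gripper_width: 0.503
```

{"method": "send_rows", "body": {
  "plan": [0.4,0,0,0,0,0,0,0.4,0,0,0,0,0,0,0,0,0,0,0,0,0]
}}

```text
time: 10.52
tcp_pos: [0.5265, -0.0607, 0.1201]
tcp_rot: [1.439, 1.046, -1.432]
wrist_force: [0.0, 0.6, 0.9]
gripper_width: 0.505
```

```bash
python3 - <<'E'
from h import *
go(-.0935,0,.119,.12)
d=bot.get_image("side");px=d["pixels"]
im=cv2.resize(px[180:270,270:400],(800,554),interpolation=cv2.INTER_CUBIC);cv2.imwrite("pics/s5.png",im[:,:,::-1])
E
```

```text
t 10.53 local [-0.0931  0.0011  0.1201] tool x [ 0.003  0.003 -1.   ] tool z [-0.31 -0.95 -0.  ]
shift cm (tool axes) [ 0.11 -0.03  0.12] turn wx -0.003 q [ 0.25  0.22 -0.46 -0.   -0.89  1.01] F [0.  0.6 0.9] gw 0.505
```

View pics/s5.png

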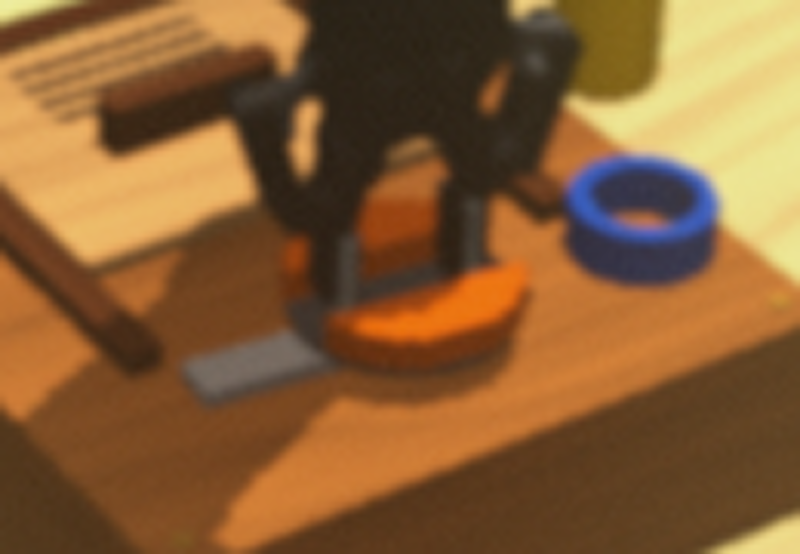

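Both fingertips are inside the slot with no contact force. Now the clockwise turn.

{"method": "send_rows", "body": {
  "plan": [0,0,0,0.13,0,0,0,0,0,0,0.13,0,0,0,0,0,0,0.13,0,0,0,0,0,0,0.13,0,0,0,0,0,0,0.13,0,0,0,0,0,0,0.13,0,0,0,0,0,0,0.13,0,0,0,0]
}}

```text
validation failed for argument at $.pl...
```

```bash
python3 -c "
from h import *
go(-.0935,0,.120,1.57);print(bot.observe()['ft_torque'])"
```

```text
t 10.57 local [-0.0929  0.0011  0.1203] tool x [ 0.003  0.003 -1.   ] tool z [-0.31 -0.95 -0.  ]
shift cm (tool axes) [ 0.03 -0.04  0.12] turn wx 1.447 q [ 0.25  0.22 -0.46 -0.   -0.89  1.01] F [-0.2  0.1  0.6] gw 0.503
[ 0.0113002  -0.02814214  0.03160863]
```

{"method": "send_rows", "body": {
  "plan": [0,0,0.1,0.13,0,0,0,0,0,0,0.13,0,0,0,0,0,0,0.13,0,0,0,0,0,0,0.13,0,0,0,0,0,0,0.13,0,0,0,0,0,0,0.13,0,0,0,0,0,0,0.13,0,0,0]
}}

```text
time: 11.45
tcp_pos: [0.5273, -0.0624, 0.1207]
tcp_rot: [2.053, 0.333, -2.043]
wrist_force: [1.4, -2.4, -2.3]
gripper_width: 0.495
```

```bash
python3 -c "
from h import *
go(-.0935,0,.120,1.57);print(bot.observe()['ft_torque'])"
```

```text
t 11.45 local [-0.092  -0.0004  0.1207] tool x [ 0.005  0.002 -1.   ] tool z [-0.95 -0.32 -0.01]
shift cm (tool axes) [ 0.07 -0.11  0.11] turn wx 0.51 q [ 0.25  0.22 -0.46 -0.   -0.89  0.07] F [ 1.4 -2.4 -2.3] gw 0.495
[-0.66935252 -0.45569305  0.19640491]
```

{"method": "send_rows", "body": {
  "plan": [0,-0.1,0.1,0.13,0,0,0,0,0,0,0.13,0,0,0,0,0,0,0.13,0,0,0,0,0,0,0.13,0,0,0]
}}

```text
time: 11.95
tcp_pos: [0.5274, -0.0635, 0.1211]
tcp_rot: [-2.115, 0.227, 2.1]
wrist_force: [1.2, -1.5, -2.3]
gripper_width: 0.497
```

{"method": "send_rows", "body": {
  "plan": [0,0,0,0.06,0,0,0,0,0,0,0.06,0,0,0]
}}

```text
time: 12.2
tcp_pos: [0.5275, -0.0638, 0.1211]
tcp_rot: [-2.044, 0.349, 2.029]
wrist_force: [0.3, -1.0, -1.5]
gripper_width: 0.501
```

```bash
python3 -c "
from h import *
go(-.0935,0,.120,1.57);print(bot.observe()['ft_torque'])"
```

```text
t 12.2 local [-0.0916 -0.0017  0.1211] tool x [ 0.007 -0.001 -1.   ] tool z [-0.94  0.33 -0.01]
shift cm (tool axes) [ 0.11 -0.14  0.22] turn wx -0.151 q [ 0.25  0.22 -0.46  0.   -0.88 -0.59] F [ 0.3 -1.  -1.5] gw 0.501
[-0.27764542 -0.10112807  0.16693554]
```

{"method": "send_rows", "body": {
  "plan": [0,-0.1,0.1,0.05,0,0,0,0,0,0,0.05,0,0,0]
}}

```text
time: 12.45
tcp_pos: [0.5271, -0.0639, 0.1212]
tcp_rot: [-1.986, 0.445, 1.97]
wrist_force: [-0.2, -0.3, -2.8]
gripper_width: 0.501
```

```bash
python3 - <<'E'
from h import *
go(-.0935,0,.120,1.57);print(bot.observe()['ft_torque'])
d=bot.get_image("side");px=d["pixels"]
im=cv2.resize(px[180:270,270:400],(800,554),interpolation=cv2.INTER_CUBIC);cv2.imwrite("pics/s6.png",im[:,:,::-1])
E
```

```text
t 12.45 local [-0.0918 -0.0019  0.1212] tool x [ 0.007 -0.003 -1.   ] tool z [-0.9   0.43 -0.01]
shift cm (tool axes) [ 0.12 -0.14  0.21] turn wx -0.252 q [ 0.25  0.22 -0.46  0.01 -0.88 -0.7 ] F [-0.2 -0.3 -2.8] gw 0.501
[ 0.07574877 -0.05129544  2.2812045 ]
```

View pics/s6.png

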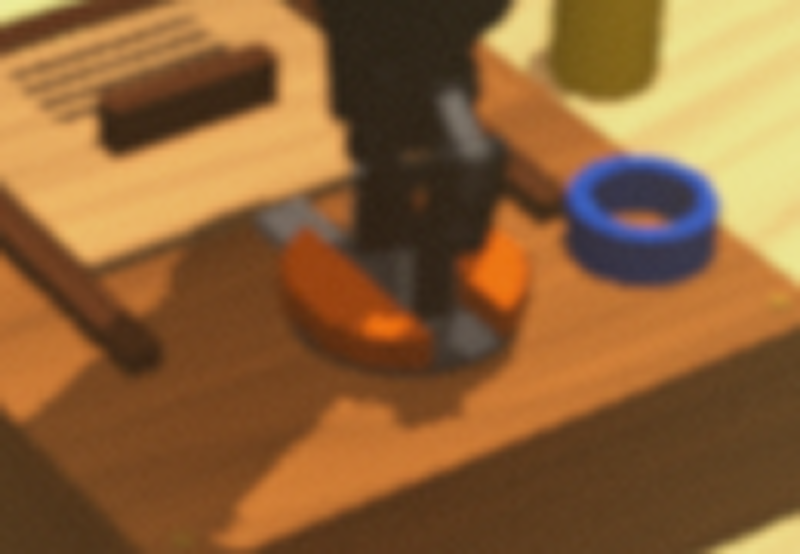

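The moment jumped to 2.3 N m, so the cam is at its stop. The tongue now points at the panel's near edge at crop (275,222). I'll ease back within the slot play, lift out and move clear.

{"method": "send_rows", "body": {
  "plan": [0,0,0,-0.1,0,0,0,0,0,0,-0.1,0,0,0,-1.0,0,0,0,0,0,0,-2.5,0,0,0,0,0,0,-4.0,0,0,0,0,0,0,-5,0,0,0,0,0,0,0,0,0,0,0,0,0]
}}

```text
time: 13.38
tcp_pos: [0.5268, -0.0633, 0.254]
tcp_rot: [-2.103, 0.26, 2.081]
wrist_force: [-0.2, 0.9, -0.1]
gripper_width: 0.502
```

```bash
python3 -c "
from h import *
go(-.3,-.45,.27,1.57)"
```

```text
t 13.38 local [-0.0923 -0.0014  0.254 ] tool x [ 0.01  -0.003 -1.   ] tool z [-0.97  0.24 -0.01]
shift cm (tool axes) [-1.78 45.95 18.22] turn wx -0.057 q [ 0.25  0.1  -0.28  0.01 -1.18 -0.5 ] F [-0.2  0.9 -0.1] gw 0.502
```

{"method": "send_rows", "body": {
  "plan": [-0.2,4.5,1.5,0,0,0,0,-0.2,4.5,1.5,0,0,0,0,-0.2,4.5,1.5,0,0,0,0,-0.2,4.5,1.5,0,0,0,0,-0.2,4.5,1.5,0,0,0,0,-0.2,4.5,1.5,0,0,0,0,-0.2,4.5,1.5,0,0,0,0,-0.2,4.5,1.5,0,0,0,0,-0.2,4.5,1.5,0,0,0,0,0,0,0,0,0,0,0]
}}

```text
time: 14.62
tcp_pos: [0.2867, -0.4309, 0.2742]
tcp_rot: [-2.099, 0.276, 2.063]
wrist_force: [-0.7, 0.7, -0.7]
gripper_width: 0.502
```

```bash
python3 - <<'E'
from h import *
go(-.3,-.45,.27,1.57)
d=bot.get_image("top");P=cloud(d);px=d["pixels"];hsv=cv2.cvtColor(px,cv2.COLOR_RGB2HSV)
im=cv2.resize(px[115:280,270:430],None,fx=3.6,fy=3.6,interpolation=cv2.INTER_CUBIC);cv2.imwrite("pics/t7.png",im[:,:,::-1])
L=np.stack([(P[...,:2]-C)@ex,(P[...,:2]-C)@ey,P[...,2]],-1)
R=np.zeros((480,640),bool);R[115:280,270:430]=1
g=R&(hsv[...,1]<60)&(hsv[...,2]>60)&(L[...,2]>.1)&(abs(L[...,1])<.1)&(L[...,0]<.06)&(L[...,0]>-.2)
for n,c,md,q in comps(g,L): print(n,c,md,cv2.minAreaRect(q[:,:2].astype(np.float32)),q[:,0].max(),q[:,1][q[:,0]>-.03].mean())
for n,c,md,q in comps(R&(P[...,2]>.115),L): print("hi",n,c,md)
E
```

```text
t 14.62 local [-0.2588 -0.4077  0.2742] tool x [ 0.017 -0.003 -1.   ] tool z [-0.97  0.26 -0.02]
shift cm (tool axes) [0.35 4.52 3.81] turn wx -0.075 q [-0.61  0.06 -0.27 -0.01 -1.22  0.35] F [-0.7  0.7 -0.7] gw 0.502
510 [346. 221.] [-0.0793 -0.0006  0.1161] ((-0.07174215465784073, -0.0010965196415781975), (0.028891131281852722, 0.13134020566940308), 89.34989166259766) -0.006009225090172096 -0.0001216628723264689
hi 426 [309. 152.] [0.0807 0.1271 0.1221]
hi 259 [356. 169.] [0.0579 0.0007 0.1322]
hi 968 [345. 227.] [-0.0951 -0.0002  0.1292]
hi 250 [389. 237.] [-0.096  -0.1117  0.1231]
```

View pics/t7.png

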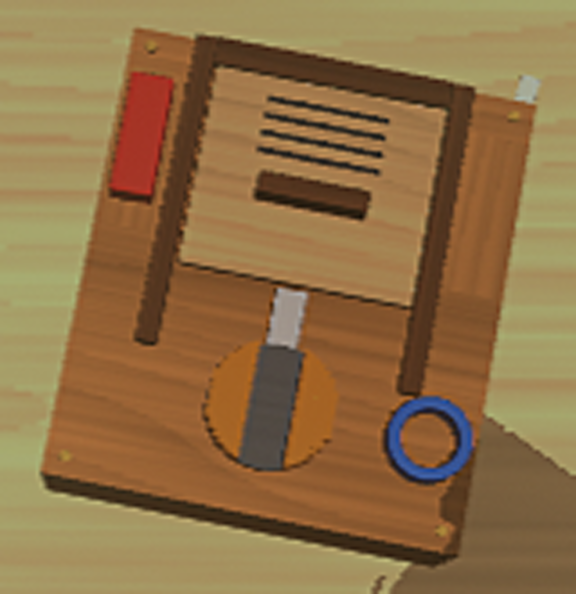

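The panel is flush with the stop. The tongue points along +x, 0.65° off at most, with its tip at -6 mm (expected -5.5) just behind the panel edge at (295,285). The block and tape are where they were, and the arm is clear.

```bash
python3 -c "
from station import bot
print(bot.hand_in())"
```

```text
the job is handed in; nothing more can be done
None
```

The panel is fully home and locked, and the job is handed in after about 15 s of robot time. I pushed it level by its batten with the half-open fingertips until it stalled against the end stop at about 18 N. I then put both fingertips in the dial slot, turned it clockwise until the moment jumped to 2.3 N m at its stop, lifted out and moved clear.

**Last checks:**
- **Panel:** no gap to the end stop in the last picture. Depth taken after the push put its near edge at about -2 mm (expected -1.5).
- **Tongue:** it points along the cabinet's +x to within about 0.7°, with its tip at -6 mm (expected -5.5) just behind the panel.
- **Other things:** the tape and sanding block are within about 1 mm of where they started. I did not re-measure the things on the bench, but the arm's path kept clear of them.

**One disagreement:** a rough hand-picked reading from the side view put the panel edge at -8 mm. The depth profiles contradicted it; their rail-end reference read -64 mm against the true -63, so I trusted them.

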